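Pack the last check weight and bring a cover from the sticking stack

TASK

Put the loose small weight into the empty bore of the wooden packing block, fully home, and let go. Then take only the top formed cover from the nested stack: the covers stick together, so lift it by the grip tab at its corner and let it tilt up from that corner while its other end still sits in the stack, and only then take it off, leaving the stack and everything else standing where it is. Finish while still holding the cover, level and right way up over the middle of the block, lined up lengthwise with it, just clear above the weights (no more than a hand's breadth), ready to be put on.

Things in the scene. Friction and masses are not known exactly. Their poses are not given: they have to be found in the camera images.
- weight_mid (a point): Centre (half-way up) of the loose small weight: upright steel cylinder with shoulder, neck and knob, 27 mm in diameter, 62 mm tall, about 0.22 kg; z up along it. Treat it as 27 mm wide over its whole height. It stands between the block or stack and the pump, whose T-bar (105 mm up, fixed) is 50 to 80 mm to its left (+y): close the fingers along x. Two equal weights stand in the block; the other loose ones are taller.
- small_weight: The same loose small weight; origin at the centre of its foot.
- weight_block: Wooden packing block, 172 x 94 mm, 40 mm high, fixed; origin at the centre of its underside, x along its length, z up. Three round bores along x at -38, 0, +38 mm, 30 mm in diameter, 2 mm chamfer, 28 mm deep (floor 12 mm up). The one at +38 is empty. A weight fully home has its centre 43 mm and its top 74 mm above the block's underside.
- empty_bore (a point): Centre of the empty bore's mouth, on the block's upper face (40 mm up).
- packed_weight_1: Small weight already in the bore at -38 mm of the block, 27 x 62 mm; origin at the centre of its foot.
- packed_weight_2: Small weight already in the middle bore, 27 x 62 mm; origin at the centre of its foot.
- cover_stack: What must stay: a loose weighted stand, 176 x 100 x 12 mm, with two more covers nested on it at 12 mm pitch, 1.6 kg in all; origin at the centre of the stand's underside, x along its length towards the tab end, z up. At the start the top cover's flange is 36 mm, its panel 78 mm and the top of its tab 100 mm above the stand's underside.
- top_cover: Top cover of the stack: stiff white formed lid, open below, about 0.1 kg, flange 155 x 77.5 mm, 42 mm high to its flat panel (x -53..+61, y -22..+22 mm); origin at the centre of the flange's underside, x along it towards the tab end, y across, z up. Walls slope inward, 25 degrees at the heel end, 15 elsewhere. Two snap beads near the tab end hold it with about 5 N until that end is up some 8 mm.
- cover_tab (a point): Grip point in the middle of the upright tab on the top cover, at (43, 10, 53) mm in the cover's frame, axes as the cover's. The tab is 25 mm long (x), 10 mm thick (y) and rises 22 mm above the panel, so the point is 11 mm above the panel; pinch it across y from above. There is at least 25 mm free on both sides.
- cover_heel (a point): Middle of the cover's bottom edge at the end away from the tab, (-77.5, 0, 0) mm in its frame: the edge about which it tilts when the tab corner is lifted. An undercut inside this end catches on the next cover if the cover is raised level by 4 mm; it is free once the cover is tilted by 7 degrees about this edge, and at 12 to 15 degrees the cover lifts straight off, kept tilted.
- cover_mid (a point): Middle of the cover, at (0, 0, 21) mm in its frame (half its height), axes as the cover's. When the cover's mid point is 98 mm or more above the block's underside the flange clears the weights.
- tall_weight: Bystander: taller steel weight, 37 mm in diameter, 88 mm tall, at the far edge; origin at its foot.
- sleeve_weight: Bystander: slim steel weight, 29 mm in diameter, 108 mm tall, at the far edge; origin at its foot.
- loose_adaptor: Bystander: hexagon steel pressure adaptor standing upright, 24 x 27 x 38 mm, in front of the block and stack; origin at its foot.
- ring: Bystander: plain steel ring gauge lying flat, 54 mm across, 18 mm high, at the far edge; origin at the centre of its underside.
There are look-alikes about, which are no part of the job. Leave any green look-alike of the packed_weight_2 alone.

How it is judged (in metres and radians):
On the way, in this order (a step that is already met when the one before it is completed fails the run):
1. the small weight stands fully home in the empty bore, released (horizontal distance between weight_mid and empty_bore below 0.004 m and z of weight_mid in the frame of weight_block below 0.047 m and angle between weight_mid's own z axis and vertical below 0.1 rad and contact force between the fingers and small_weight below 0.1 N), for 0.3 s.
2. the cover's tab corner is raised by at least 18 mm while its heel still sits in the stack (z of cover_tab in the frame of cover_stack above 0.107 m and z of cover_heel in the frame of cover_stack below 0.046 m), for 0.05 s.
At the end, for the whole second after the job is handed in: Weight fully home in its bore (4 mm, 0.1 rad), let go. The fingers alone hold the cover: middle within 30 mm of the block's middle from above, 98 to 220 mm over its underside, level and lengthwise to 0.2 rad, still. The stack upright, within 30 mm of its place (all of step 1 and horizontal distance between cover_mid and weight_block below 0.03 m and z of cover_mid in the frame of weight_block between 0.098 and 0.22 m and angle between cover_mid's own z axis and vertical below 0.2 rad and angle between the x axis of cover_mid and the x axis of weight_block, either way round below 0.2 rad and linear speed of top_cover below 0.03 m/s and contact force between the fingers and top_cover above 1 N and contact force between top_cover and weight_block below 0.05 N and contact force between top_cover and cover_stack below 0.05 N and contact force between top_cover and small_weight below 0.05 N and contact force between top_cover and packed_weight_1 below 0.05 N and contact force between top_cover and packed_weight_2 below 0.05 N and distance of cover_stack from where it was at the start of the episode below 0.03 m and angle between cover_stack's own z axis and vertical below 0.05 rad); the arm keeps its last pose, push and grip.
It fails at once if the rest of the stack is lifted, tipped over or dragged (30 mm or 0.25 rad) (distance of cover_stack from where it was at the start of the episode above 0.03 m or angle between cover_stack's own z axis and vertical above 0.25 rad).
It fails at once if a weight that is already packed is pulled up or knocked out (15 mm) (distance of any of packed_weight_1, packed_weight_2 from where it was at the start of the episode above 0.015 m).
It fails at once if a bystander is displaced by 30 mm (distance of any of tall_weight, sleeve_weight, ring, loose_adaptor from where it was at the start of the episode above 0.03 m).
It also fails if it takes over 58 s, if anything falls off the work surface, if the arm or the gripper's body presses on something with over 40 N, if the wrist force passes 120 N, or if a joint passes its speed limit or range.

ROBOT

A 6-joint arm with a two-finger parallel gripper is mounted at the origin on the work surface; the furniture and walls round the work are solid. World frame = base frame: x ahead of the robot, y to its left, z up, the work surface at z = 0. Lengths are in mm, angles in rad, forces in N, time in s.
With the tool pointing down it reaches from about 425 to 950 mm from the base axis. Payload 3.5 kg.
Tool frame: the origin (TCP) lies on the centre line of the jaws, within the pads' length; the fingertips stand 25 mm ahead of it and the grasp point (between the pads) lies 6 mm ahead of it; z points along the fingers, y is the direction in which the jaws open and shut (so a half turn about z gives the same grasp; the last joint's range is limited). The gripper opens to 85 mm and grips with 20 to 120 N. Pads are 22 mm wide; open, the fingers measure 114 mm over their backs; the gripper's body (76 mm by 85 mm) begins 54 mm behind the grasp point. The pads swing forward as they close: fully open they stand 13 mm farther back than shut.
Start: joints at [-1.446, 0.286, 1.577, -0, 1.279, -0.15], TCP at [183.189, -649.652, 256.325] pointing down, gripper open.
Joint ranges: [-2.77, 2.77], [-0.9, 2.22], [0.21, 2.48], [-1.53, 4.67], [0.24, 2.81], [-2.84, 2.84]. Speed limits (rad/s): [2.79, 2.79, 3.14, 3.14, 3.14, 3.14].

INTERFACE

Orientations are given as a unit quaternion [x, y, z, w].
In Python, from bench import get_state, viewer, workorder, nets gives the robot as it stands.
- The arm moves only by the tool play_rows, never from a script. Its argument "motion" is a list of rows, each a list of 5 numbers: the shift along the tool's x, y, z in mm, then the turn about the tool's z in rad, then the opening, from 0 (shut) to 1 (fully open). A call has 1 to 20 rows; each row is the pose to reach, as a shift and turn from the pose commanded when the call began, along the tool's axes at that moment; what a row does not reach only later rows make up. A row lasts 1/10 s, in which the tool goes at most 50 mm and 8.59 degrees, less where a joint would pass 70% of its speed; a pose out of reach is approached as far as the arm can. A call with a gripper value outside its range is refused whole. The fingers move at their own pace and stop on an object; "force" is the grip in N (left out, the last holds). Time passes only in rows, so rows that repeat a pose let the fingers close. It gives the time, the measured TCP pose, the force and the opening at its end, in the units of the state.
- get_state(): the state, without advancing time (a new reading comes with each control period).
- viewer.snapshot(name): name is "side" or "top"; returns (picture, depth): 400x640x3 uint8, red, green, blue; 400x640 float32, mm along the optical axis (not along the pixel's ray), 0 where there is no reading.
- viewer.camera_params(name): a dict with "fx", "fy", "cx", "cy" (pixels), "k1" (the pictures are not rectified: a ray, as slopes to the right and down, at radius r is drawn at 1 + k1 r^2 times it, then the intrinsics apply), "rvec" (rotation vector, rad) and "tvec" (3), from world to camera coordinates, as OpenCV has them. Camera axes: x right, y down, z forward; pixel columns grow to the right and rows downward; lengths in mm; the calibration is good to about 2 mm. A picture is of the moment at which its call begins. camera_params takes no time and is no camera call.
- workorder.job_done(): hands the job in, once; it reports no verdict.
Trained networks look in the newest picture that a camera, given by its name, has taken for a name from the list of things; names that differ only in an ending like _2 or _b are one class to them, and where a whole thing is asked for, a point or a joint stands for the part that bears it (a point fixed in the world has none). Each returns a list of dicts, best first, with "score" (0 to 1); they miss things now and then, are a little off and sometimes report something else, mostly with a low value. They report only what shows in the picture. A call takes as long as a camera call. They do not tell look-alikes from the thing itself.
- nets.cut_out(camera, name): "mask" (400x640 bool, what is visible of it) and "xy" ([column, row] in pixels, amid what is visible of it).
- nets.landmark_of(camera, name): "xy" ([column, row] in pixels: a listed point, or the origin of a listed thing).
The state is a dict: "clock": time; "q": joint angles; "joint_vel": joint speeds; "joint_efforts": joint torques, N m; "ee_pos": TCP position; "eef_rot": TCP orientation; "force": force on the tool from outside, world axes, zero at the start; "ft_torque": the same for the moment, N m; "finger_gap": finger opening in mm.
Only numpy, scipy, OpenCV 4.12 (cv2) and the standard library are available. Lean on these libraries where they do the work, as an engineer would, in place of code of your own. Each camera call takes 0.05 s, during which the arm holds its last target. There are 200 camera calls.

## Working session

There is one attempt and no reset: what is moved stays moved. The work goes in short steps, Python scripts to look and compute and a tool call to move; the robot and the scene stay as the last step left them, time stands still between calls to the robot, and variables do not carry over. Pictures are saved under pics/ and viewed, about 8 in all and at most 12, crops included, and the job is handed in when it is done.

Besides the shell and the picture viewer there is one more tool, called as a command line: name --pt "numbers of a row" for each row, then --argument value for the rest. play_rows: Moves the arm, as the interface text tells. Its arguments: {"type":"object","properties":{"motion":{"type":"array"},"force":{"type":"number"}},"required":["motion"]}

```bash
mkdir -p pics; cat > h.py <<'E'
import numpy as np, cv2
from bench import get_state, viewer, workorder, nets
from scipy.spatial.transform import Rotation as R
def snap(c, name=None):
    im,d=viewer.snapshot(c)
    if name: cv2.imwrite(f'pics/{name}.png', im[:,:,::-1])
    return im,d
def cam(c):
    p=viewer.camera_params(c); K=np.array([[p['fx'],0,p['cx']],[0,p['fy'],p['cy']],[0,0,1.]])
    return K,np.array([p['k1'],0,0,0,0.]),cv2.Rodrigues(np.array(p['rvec'],float))[0],np.array(p['tvec'],float).ravel()
def ray(c,xy):
    K,D,Rm,t=cam(c); n=cv2.undistortPoints(np.array(xy,float).reshape(-1,1,2),K,D).reshape(-1,2)
    return -Rm.T@t, np.c_[n,np.ones(len(n))]@Rm   # origin, world dirs with unit depth
def at_z(c,xy,z):
    o,d=ray(c,xy); return o+d*((z-o[2])/d[:,2])[:,None]
def cloud(c,d,mask=None):
    v,u=np.nonzero((d>0)&(mask if mask is not None else True))
    o,r=ray(c,np.c_[u,v]); return o+r*d[v,u][:,None], u, v
def proj(c,P):
    K,D,Rm,t=cam(c); return cv2.projectPoints(np.array(P,float).reshape(-1,3),cv2.Rodrigues(Rm)[0],t,K,D)[0].reshape(-1,2)
E
python3 - <<'E'
from h import *
for c in('side','top'):
    snap(c,c+'0'); K,D,Rm,t=cam(c); print(c,-Rm.T@t,Rm[2],K[0,0])
    for n in ['weight_mid','empty_bore','weight_block','cover_tab','cover_heel','cover_mid','cover_stack','packed_weight_1','loose_adaptor']:
        print(n,[(np.round(q['xy'],1).tolist(),round(q['score'],2)) for q in nets.landmark_of(c,n)][:4])
print(get_state())
a=cv2.imread('pics/side0.png');b=cv2.imread('pics/top0.png')
E
```

```text
side [340.03671445 401.17040063 653.65703354] [ 0.1553653  -0.74921187 -0.64385029] 479.26911994047555
weight_mid [([288.6, 279.3], 0.77), ([394.7, 190.3], 0.34)]
empty_bore [([315.9, 240.4], 0.95)]
weight_block []
cover_tab [([334.0, 166.0], 0.66)]
cover_heel [([391.8, 189.5], 0.94)]
cover_mid [([358.8, 174.9], 0.64)]
cover_stack [([357.9, 196.0], 0.65)]
packed_weight_1 [([245.7, 276.8], 0.94), ([337.3, 251.2], 0.81), ([357.2, 173.6], 0.7), ([355.3, 252.8], 0.55)]
loose_adaptor [([402.1, 232.7], 0.79)]
top [ 273.09437743 -271.90521999  900.99745036] [ 0.22442108  0.01063234 -0.97443426] 419.70945612341
weight_mid [([249.6, 190.4], 0.49), ([293.8, 208.3], 0.21)]
empty_bore [([293.8, 207.8], 0.83), ([374.0, 207.7], 0.57)]
weight_block [([291.5, 227.8], 0.63)]
cover_tab [([374.8, 208.9], 0.94)]
cover_heel [([376.1, 267.5], 0.94)]
cover_mid [([374.8, 230.4], 0.82)]
cover_stack []
packed_weight_1 [([295.6, 223.7], 0.66), ([260.4, 159.9], 0.55), ([295.7, 240.2], 0.5), ([378.1, 229.3], 0.48)]
loose_adaptor [([293.4, 157.6], 0.72), ([331.8, 281.7], 0.64)]
{'clock': 1.0, 'q': array([-1.44595966e+00,  2.86282928e-01,  1.57668837e+00,  2.74596344e-06,
        1.27860153e+00, -1.49976293e-01]), 'joint_vel': array([-8.90656046e-05,  1.41068103e-03, -1.49098695e-03,  1.59908932e-03,
       -7.17208002e-04,  4.37726533e-04]), 'joint_efforts': array([ 5.47213995e-05, -4.05969036e+01, -2.92947721e+01, -1.21557746e-04,
        4.84615393e-04,  6.97739509e-06]), 'ee_pos': array([ 183.21591443, -649.64908819,  256.34256658]), 'eef_rot': array([9.90574628e-01, 1.36974109e-01, 1.19008768e-06, 9.92854745e-06]), 'force': array([-0.10688502, -0.02819386,  0.52215028]), 'ft_torque': array([-0.03950564, -0.0039579 , -0.04688387]), 'finger_gap': 85.32303177560676}
```

View pics/top0.png

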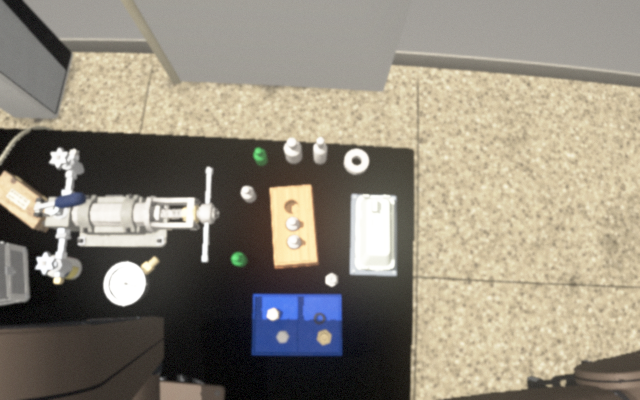

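View pics/side0.png

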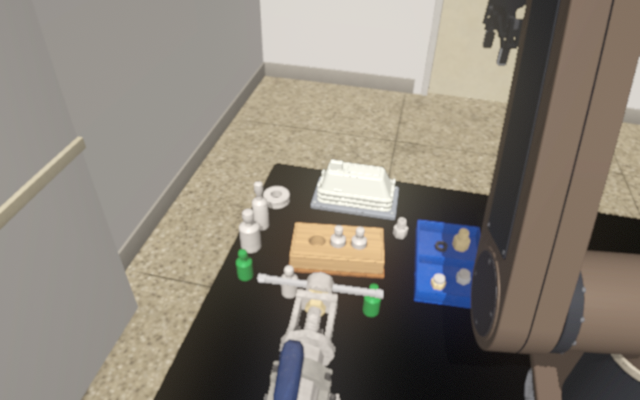

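The top view shows the loose weight at (249,193), the block's empty bore at (292,207) and packed weights at (292,224) and (293,241). The cover stack is at (374,233) with its tab at (375,207), and the green look-alikes are at (260,157) and (239,259). The side view agrees: loose weight at (289,282), partly behind the T-bar.

```bash
python3 - <<'E'
from h import *
for c in('top','side'):
    im,d=snap(c); P,u,v=cloud(c,d)
    np.savez(f'{c}.npz',im=im,d=d)
    print(c)
    def near(px,r): return np.hypot(u-px[0],v-px[1])<r
    seeds={'top':dict(w=(249,193),blk=(293,227),cov=(374,235)),'side':dict(w=(289,282),blk=(338,250),cov=(357,185))}[c]
    # table
    tb=(abs(P[:,2])<6)&near(seeds['blk'],90); print('table z',np.median(P[tb,2]))
    m=near(seeds['w'],16)&(P[:,2]>8)&(P[:,2]<75); Q=P[m]; print('w',len(Q),Q.min(0).round(1),Q.max(0).round(1),np.median(Q,0).round(1))
    top=Q[Q[:,2]>52]; print(' knob',len(top),top.mean(0).round(1))
    for nm,lo,hi in(('blk',34,45),('cov',73,83),('cov',90,108),('cov',30,40),('cov',5,18)):
        m=near(seeds[nm],55)&(P[:,2]>lo)&(P[:,2]<hi); Q=P[m].astype(np.float32)
        if len(Q)<4: print(nm,lo,len(Q)); continue
        print(nm,lo,len(Q),'zmed',np.median(Q[:,2]).round(1),[np.round(x,1) for x in cv2.minAreaRect(np.ascontiguousarray(Q[:,:2]))])
for c,n,z in[('top','empty_bore',40),('side','empty_bore',40),('top','weight_mid',31),('side','weight_mid',31),('top','weight_block',0),('top','cover_tab',89),('side','cover_tab',89),('top','cover_heel',36),('side','cover_heel',36),('top','cover_mid',57),('side','cover_mid',57),('side','cover_stack',0)]:
    print(c,n,[(at_z(c,q['xy'],z)[0].round(1).tolist(),round(q['score'],2)) for q in nets.landmark_of(c,n)][:2])
im=np.load('top.npz')['im']; a=cv2.resize(im[140:300,180:420,::-1],None,fx=3.3,fy=3.3,interpolation=cv2.INTER_CUBIC)
cv2.imwrite('pics/topcrop.png',a)
E
```

```text
top
table z 0.13008921945595375
w 167 [ 483.3 -123.3    8.1] [511.1 -96.4  64.5] [ 492.4 -113.    38.1]
 knob 49 [ 496.  -110.4   60.4]
blk 34 2855 zmed 39.8 [array([ 430.7, -188.3]), array([167.4, 136.8]), np.float64(8.5)]
cov 73 1271 zmed 78.2 [array([ 430.7, -384.4]), array([116.9,  48.3]), np.float64(1.6)]
cov 90 65 zmed 99.5 [array([ 470.7, -373.7]), array([24.6,  8.6]), np.float64(2.1)]
cov 30 482 zmed 37.9 [array([ 428. , -385.3]), array([155.7,  77.1]), np.float64(1.5)]
cov 5 1005 zmed 11.9 [array([ 421.8, -385.1]), array([189.7,  99.8]), np.float64(1.1)]
side
table z 0.10043072930773178
w 279 [ 484.1 -157.4    8. ] [510.4 -92.9  63.8] [ 495.2 -101.9   32. ]
 knob 70 [ 496.6 -105.1   58.9]
blk 34 2807 zmed 39.7 [array([ 435.3, -218.2]), array([166.5, 256.9]), np.float64(7.3)]
cov 73 784 zmed 78.0 [array([ 427.5, -305.1]), array([118.1, 203.3]), np.float64(2.8)]
cov 90 79 zmed 97.6 [array([ 471. , -371.5]), array([24.2, 12. ]), np.float64(5.9)]
cov 30 593 zmed 38.6 [array([ 416.4, -329.8]), array([159.1, 210.3]), np.float64(12.2)]
cov 5 1037 zmed 11.9 [array([ 427.9, -383.4]), array([175.7, 104.8]), np.float64(1.3)]
top empty_bore [([463.1, -207.6, 40.0], 0.76), ([429.8, -216.2, 40.0], 0.52)]
side empty_bore [([468.4, -203.2, 40.0], 0.82)]
top weight_mid [([506.9, -111.2, 31.0], 0.48)]
side weight_mid [([493.2, -112.3, 31.0], 0.8), ([586.0, -223.9, 31.0], 0.51)]
top weight_block [([430.4, -218.0, 0.0], 0.7)]
top cover_tab [([467.5, -371.9, 89.0], 0.85)]
side cover_tab [([470.1, -369.0, 89.0], 0.65)]
top cover_heel [([352.1, -388.9, 36.0], 0.65)]
side cover_heel [([353.6, -394.5, 36.0], 0.79)]
top cover_mid [([427.6, -381.4, 57.0], 0.75)]
side cover_mid [([429.8, -389.4, 57.0], 0.8), ([352.8, -358.9, 57.0], 0.3)]
side cover_stack [([425.3, -385.1, 0.0], 0.7)]
```

View pics/topcrop.png

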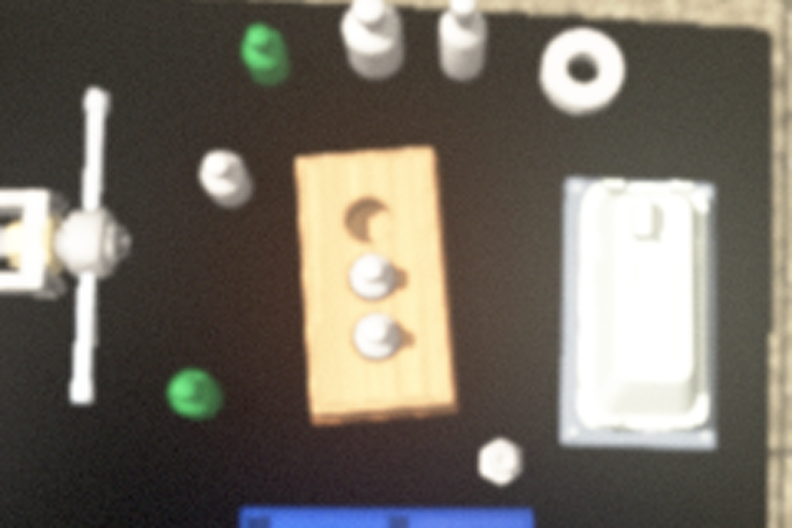

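The crop confirms the layout: empty bore at the top end of the block, tab at the top end of the cover. Next I'll refine the block pose, the weight centre and the T-bar clearance from the depth.

```bash
python3 - <<'E'
from h import *
C={}
for c in('top','side'):
    z=np.load(c+'.npz'); d=z['d']; P,u,v=cloud(c,d); C[c]=P
    box=lambda x0,x1,y0,y1,z0,z1:(P[:,0]>x0)&(P[:,0]<x1)&(P[:,1]>y0)&(P[:,1]<y1)&(P[:,2]>z0)&(P[:,2]<z1)
    Q=P[box(325,540,-290,-150,36,44)].astype(np.float32)
    print(c,'blk',len(Q),[np.round(x,2) for x in cv2.minAreaRect(Q[:,:2].copy())],np.median(Q[:,2]))
    for x0 in(385,423,463):  # tops of packed weights
        Q=P[box(x0-25,x0+25,-235,-190,68,80)]; print('  packed',x0,len(Q),Q.mean(0).round(1) if len(Q) else '')
    Q=P[box(440,495,-240,-180,5,34)]; print('  bore',len(Q),Q.min(0).round(1),Q.max(0).round(1))
    Q=P[box(475,520,-135,-85,56,66)]; print('  wtop',len(Q),Q.mean(0).round(1))
    Q=P[box(475,520,-135,-85,10,40)]; 
    if len(Q):
        from scipy.optimize import least_squares
        r=least_squares(lambda p:np.hypot(Q[:,0]-p[0],Q[:,1]-p[1])-13.5,[497,-110],loss='soft_l1'); print('  wfit',r.x.round(1),np.abs(r.fun).mean().round(2),len(Q))
    Q=P[box(440,560,-85,-20,90,115)]; print('  tbar',len(Q),Q.min(0).round(1) if len(Q) else '',Q.max(0).round(1) if len(Q) else '')
for c in('top','side'):
    snap(c)
    for n in('packed_weight_1','weight_block','small_weight'):
        for q in nets.cut_out(c,n)[:4]:
            print(c,n,round(q['score'],2),np.round(q['xy'],1),q['mask'].sum())
E
```

```text
top blk 2785 [array([ 433.77, -212.46]), array([166.68,  87.6 ]), np.float64(8.23)] 39.86509
  packed 385 46 [ 395.9 -218.3   72.9]
  packed 423 61 [ 424.6 -214.3   72.7]
  packed 463 6 [ 439.1 -213.7   71.9]
  bore 147 [ 443.3 -224.2    7.9] [ 487.  -192.    33.8]
  wtop 43 [ 496.2 -109.8   61.2]
  wfit [ 498.1 -109. ] 1.85 102
  tbar 212 [440.6 -67.6  96.7] [525.  -22.5 115. ]
side blk 2648 [array([ 434.17, -210.03]), array([166.52,  92.74]), np.float64(7.39)] 39.744987
  packed 385 50 [ 396.5 -214.3   72.3]
  packed 423 70 [ 424.3 -209.9   72.6]
  packed 463 7 [ 439.  -209.2   72.6]
  bore 123 [ 459.4 -223.8   10.5] [ 486.6 -207.9   33.7]
  wtop 61 [ 497.  -106.2   60.1]
  wfit [ 497.5 -108.5] 1.27 163
  tbar 359 [440.7 -52.9 101.3] [524.  -32.6 114.7]
top packed_weight_1 0.7 [294.9 240.3] 133
top packed_weight_1 0.62 [293.4 223.8] 163
top packed_weight_1 0.46 [239.  259.2] 142
top packed_weight_1 0.44 [260.5 153.8] 153
top weight_block 0.85 [289.  230.5] 3319
top weight_block 0.45 [374.  235.2] 2681
top weight_block 0.24 [295.5 241. ] 157
top small_weight 0.74 [352.4 245.5] 983
top small_weight 0.43 [247.2 190.5] 178
top small_weight 0.18 [329.6 279.3] 109
side packed_weight_1 0.83 [338.6 239.2] 250
side packed_weight_1 0.74 [361.3 238.9] 222
side packed_weight_1 0.71 [244.8 267.5] 390
side packed_weight_1 0.59 [371.1 306.3] 328
side weight_block 0.82 [333.5 254.4] 4177
side weight_block 0.31 [288.5 288. ] 316
side small_weight 0.81 [289.4 287.2] 279
side small_weight 0.66 [359.2 181.6] 2349
```

play_rows --pt "449 -435 60 -1.296 0.6" --pt "449 -435 60 -1.296 0.6" --pt "449 -435 60 -1.296 0.6" --pt "449 -435 60 -1.296 0.6" --pt "449 -435 60 -1.296 0.6" --pt "449 -435 60 -1.296 0.6" --pt "449 -435 60 -1.296 0.6" --pt "449 -435 60 -1.296 0.6" --pt "449 -435 60 -1.296 0.6" --pt "449 -435 60 -1.296 0.6" --pt "449 -435 60 -1.296 0.6" --pt "449 -435 60 -1.296 0.6" --pt "449 -435 60 -1.296 0.6" --pt "449 -435 60 -1.296 0.6" --pt "449 -435 60 -1.296 0.6" --pt "449 -435 60 -1.296 0.6" --pt "449 -435 60 -1.296 0.6" --pt "449 -435 60 -1.296 0.6" --force 40

```text
clock: 3.9
ee_pos: [497.0, -110.2, 196.5]
eef_rot: [0.708, 0.706, 0.0, 0.0]
force: [0.3, -0.2, 1.0]
finger_gap: 51.3
```

```bash
python3 - <<'E'
from h import *
from scipy.optimize import least_squares
H={}
for c in('top','side'):
    z=np.load(c+'.npz'); d=z['d']; P,u,v=cloud(c,d); 
    Z=np.full(d.shape,np.nan); Z[v,u]=P[:,2]
    # hub / bar
    m=(P[:,1]>-90)&(P[:,1]<-30)&(P[:,2]>92)&(P[:,2]<125)&(P[:,0]>440)&(P[:,0]<560)
    for x0 in range(440,560,20):
        q=P[m&(P[:,0]>=x0)&(P[:,0]<x0+20)]; 
        if len(q): print(c,x0,len(q),'ymin',q[:,1].min().round(1),'zmax',q[:,2].max().round(1))
    # dark bore: points at plane z=40 whose depth height<37, near bore
    vv,uu=np.nonzero(d>0); X=at_z(c,np.c_[uu,vv],40); zz=Z[vv,uu]
    near=np.hypot(X[:,0]-471.6,X[:,1]+206)<24
    hole=near&(zz<37.5); hm=np.zeros(d.shape,np.uint8); hm[vv[hole],uu[hole]]=1
    cs=max(cv2.findContours(hm,cv2.RETR_EXTERNAL,cv2.CHAIN_APPROX_NONE)[0],key=len)
    B=at_z(c,cs.reshape(-1,2),40)[:,:2]; (cx,cy),r=cv2.minEnclosingCircle(B.astype(np.float32))
    e=X[hole][:,:2]; print(c,'hole',B.mean(0).round(1),(round(cx,1),round(cy,1),round(r,1)),'centroid',e.mean(0).round(1),len(e))
    for x0,y0 in((396.4,-216),(434,-211)):
        m=(np.hypot(P[:,0]-x0,P[:,1]-y0)<18)&(P[:,2]>69); print(c,'knob',P[m].mean(0).round(1),m.sum())
s=get_state(); print(s['ee_pos'].round(1),s['eef_rot'].round(3),s['q'].round(2),s['finger_gap'],s['clock'])
E
```

```text
top 440 83 ymin -67.6 zmax 124.7
top 460 46 ymin -50.6 zmax 112.5
top 480 39 ymin -49.4 zmax 112.4
top 500 52 ymin -48.7 zmax 114.1
top 520 14 ymin -48.0 zmax 112.7
top hole [ 469.6 -206.1] (470.0, -206.1, 17.0) centroid [ 470.7 -206.9] 166
top knob [ 396.  -218.1   73.1] 44
top knob [ 433.5 -212.8   72.8] 43
side 440 140 ymin -57.8 zmax 124.8
side 460 87 ymin -49.7 zmax 112.0
side 480 88 ymin -46.7 zmax 111.9
side 500 94 ymin -46.5 zmax 111.9
side 520 21 ymin -44.8 zmax 113.1
side hole [ 471.5 -202.8] (472.1, -203.6, 17.1) centroid [ 471.1 -203.7] 154
side knob [ 396.5 -214.7   72.7] 46
side knob [ 433.3 -208.6   73.1] 45
[ 497.  -110.2  196.5] [0.708 0.706 0.    0.   ] [-0.42 -0.02  2.03 -0.    1.13 -0.42] 51.27587159570692 3.9
```

play_rows --pt "1 0 40 0 0.6" --pt "1 0 75 0 0.6" --pt "1 0 105 0 0.6" --pt "1 0 125 0 0.6" --pt "1 0 136.5 0 0.6" --pt "1 0 136.5 0 0.6" --pt "1 0 136.5 0 0.0" --pt "1 0 136.5 0 0.0" --pt "1 0 136.5 0 0.0" --pt "1 0 136.5 0 0.0" --pt "1 0 136.5 0 0.0" --pt "1 0 136.5 0 0.0" --pt "1 0 136.5 0 0.0" --pt "1 0 136.5 0 0.0" --force 40

```text
clock: 5.3
ee_pos: [498.4, -108.7, 61.4]
eef_rot: [0.707, 0.707, 0.0, 0.001]
force: [-1.4, -0.8, 6.8]
finger_gap: 26.0
```

play_rows --pt "0 0 -40 0 0" --pt "0 0 -80 0 0" --pt "-10 -3 -95 0.15 0" --pt "-40 -12 -95 0.3 0" --pt "-70 -20 -95 0.45 0" --pt "-97 -27.5 -95 0.6 0" --pt "-97 -27.5 -95 0.75 0" --pt "-97 -27.5 -95 0.9 0" --pt "-97 -27.5 -95 1.05 0" --pt "-97 -27.5 -95 1.2 0" --pt "-97 -27.5 -95 1.35 0" --pt "-97 -27.5 -95 1.437 0" --pt "-97 -27.5 -95 1.437 0" --pt "-97 -27.5 -95 1.437 0" --pt "-97 -27.5 -95 1.437 0"

```text
clock: 6.8
ee_pos: [469.6, -204.9, 154.5]
eef_rot: [0.998, 0.068, -0.0, -0.0]
force: [0.1, -0.3, -2.1]
finger_gap: 25.5
```

```bash
python3 - <<'E'
from h import *
s=get_state(); print(s['ee_pos'].round(1),s['eef_rot'].round(3),s['finger_gap'],s['force'].round(1))
im,_=snap('side'); im2,d=snap('top')
a=cv2.resize(im[150:300,230:430,::-1],None,fx=2.9,fy=2.9,interpolation=cv2.INTER_CUBIC)
b=cv2.resize(im2[150:280,240:420,::-1],None,fx=3,fy=3); cv2.imwrite('pics/held.png',a)
np.savez('held.npz',im=im)
P,u,v=cloud('side',_); p=s['ee_pos']
m=(np.hypot(P[:,0]-p[0],P[:,1]-p[1])<30)&(P[:,2]>p[2]-75)&(P[:,2]<p[2]-24); Q=P[m]; print(len(Q),Q.min(0),Q.max(0))
m&=(P[:,2]<p[2]-27); Q=P[m]
from scipy.optimize import least_squares
for off in (0,):
    r=least_squares(lambda q:np.hypot(Q[:,0]-q[0],Q[:,1]-q[1])-13.5,p[:2],loss='soft_l1'); print('axis',r.x.round(1),np.abs(r.fun).mean(),len(Q))
for z0 in range(50,160,10):
    q=P[(np.hypot(P[:,0]-p[0],P[:,1]-p[1])<40)&(P[:,2]>=z0)&(P[:,2]<z0+10)]; 
    if len(q): print(z0,len(q),q.min(0).round(0),q.max(0).round(0))
E
```

```text
[ 469.6 -204.9  154.5] [ 0.998  0.068 -0.    -0.   ] 25.48401093918827 [ 0.1 -0.3 -2.1]
223 [ 454.76171774 -212.09991489   93.11598453] [ 480.56148958 -183.29265868  130.46477573]
axis [ 468.5 -203. ] 0.5983055781605384 209
50 36 [ 431. -217.   50.] [ 444. -199.   58.]
60 22 [ 430. -209.   61.] [ 441. -202.   69.]
70 37 [ 430. -216.   70.] [ 441. -202.   75.]
90 37 [ 455. -204.   93.] [ 480. -188.  100.]
100 74 [ 455. -202.  100.] [ 481. -188.  110.]
110 70 [ 455. -202.  110.] [ 481. -188.  120.]
120 37 [ 455. -212.  120.] [ 478. -184.  130.]
130 46 [ 455. -218.  130.] [ 477. -177.  140.]
140 65 [ 457. -218.  140.] [ 478. -176.  150.]
150 61 [ 456. -187.  150.] [ 477. -175.  160.]
```

View pics/held.png

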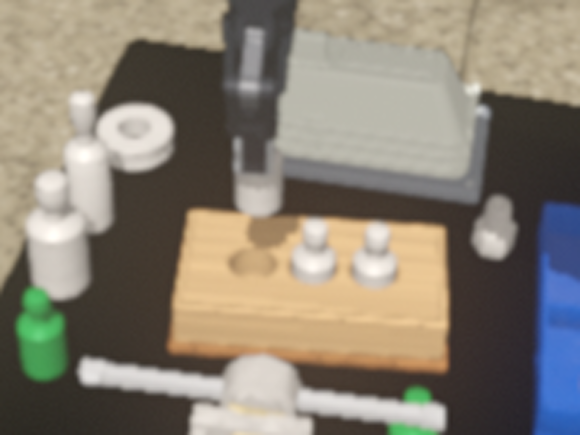

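Side view: the held weight at crop (258,185) sits above the bore at (252,263), slightly short of it. Combining both cameras with the known grasp offsets puts the bore at about (472.3, -207.0), so I'll shift +2.7 in x and -2.1 in y.

play_rows --pt "2.4 2.5 0 0 0" --pt "2.4 2.5 25 0 0" --pt "2.4 2.5 45 0 0" --pt "2.4 2.5 52 0 0" --pt "2.4 2.5 55 0 0" --pt "2.4 2.5 57 0 0" --pt "2.4 2.5 59 0 0" --pt "2.4 2.5 61 0 0" --pt "2.4 2.5 61 0 0"

```text
clock: 7.8
ee_pos: [472.5, -207.3, 93.7]
eef_rot: [0.998, 0.067, -0.0, 0.0]
force: [0.3, 0.3, -2.4]
finger_gap: 25.7
```

play_rows --pt "0 0 4 0 0" --pt "0 0 8 0 0" --pt "0 0 12 0 0" --pt "0 0 15 0 0" --pt "0 0 17 0 0" --pt "0 0 19 0 0" --pt "0 0 19 0 0"

```text
clock: 8.5
ee_pos: [472.4, -207.2, 74.5]
eef_rot: [0.998, 0.067, -0.0, -0.0]
force: [-0.5, -0.2, -2.4]
finger_gap: 26.0
```

play_rows --pt "0 0 1 0 0" --pt "0 0 2 0 0" --pt "0 0 2 0 0" --pt "0 0 2 0 0.55" --pt "0 0 2 0 0.55" --pt "0 0 2 0 0.55" --pt "0 0 2 0 0.55" --pt "0 0 2 0 0.55" --pt "0 0 -10 0 0.55" --pt "0 0 -50 0 0.55" --pt "0 0 -90 0 0.55"

```text
clock: 9.6
ee_pos: [471.9, -206.8, 165.6]
eef_rot: [0.998, 0.067, -0.001, -0.001]
force: [1.0, -0.5, 1.0]
finger_gap: 47.0
```

```bash
python3 - <<'E'
from h import *
for c in('side','top'):
    im,d=snap(c); P,u,v=cloud(c,d)
    for x0,y0 in((396.4,-216),(434,-211),(472,-206)):
        m=(np.hypot(P[:,0]-x0,P[:,1]-y0)<18)&(P[:,2]>62)&(P[:,2]<85); print(c,'knob',P[m].mean(0).round(1) if m.any() else '',P[m,2].max() if m.any() else '',m.sum())
    # cover: panel, tab, flange
    if c=='side': cv2.imwrite('pics/after.png',cv2.resize(im[130:300,230:430,::-1],None,fx=3,fy=3,interpolation=cv2.INTER_CUBIC))
    box=lambda x0,x1,y0,y1,z0,z1:(P[:,0]>x0)&(P[:,0]<x1)&(P[:,1]>y0)&(P[:,1]<y1)&(P[:,2]>z0)&(P[:,2]<z1)
    for nm,lo,hi in(('panel',75,82),('tab',94,104),('stand',8,15)):
        Q=P[box(325,520,-450,-320,lo,hi)].astype(np.float32)
        if len(Q)>4: print(c,nm,len(Q),np.median(Q[:,2]),[np.round(x,1) for x in cv2.minAreaRect(Q[:,:2].copy())],Q.mean(0).round(1))
s=get_state(); print(s['ee_pos'].round(1),s['eef_rot'].round(3),s['finger_gap'],s['force'].round(1),s['clock'],s['q'].round(2))
E
```

```text
side knob [ 396.  -213.4   70.5] 75.83527658425044 70
side knob [ 433.7 -207.9   70.1] 75.67939416768832 69
side knob [ 470.7 -201.7   70.3] 75.67988992203232 68
side panel 653 78.308136 [array([ 431.8, -381.7]), array([115.8,  49.9]), np.float64(0.5)] [ 423.8 -378.7   78.4]
side tab 58 98.9159 [array([ 470.8, -371.3]), array([24.5, 12. ]), np.float64(1.5)] [ 471.  -370.6   98.2]
side stand 693 11.973035 [array([ 416.1, -381.6]), array([151.9, 101.7]), np.float64(1.5)] [ 402.7 -351.1   11.9]
top knob [ 395.7 -218.6   72.8] 77.43154412128581 49
top knob [ 433.  -213.1   72.4] 76.19386419367709 46
top knob [ 470.2 -206.7   72.5] 76.27975944464936 45
top panel 1186 78.41815 [array([ 431.2, -385.2]), array([116.1,  46.8]), np.float64(1.8)] [ 427.9 -385.8   78.4]
top tab 64 99.115974 [array([ 470.6, -373.6]), array([24.9,  8.4]), np.float64(2.9)] [ 470.1 -373.7   99. ]
top stand 947 11.836534 [array([ 428. , -384.9]), array([176.7,  99.7]), np.float64(1.2)] [ 412.  -377.1   11.8]
[ 476.1 -209.7  172.5] [0.998 0.067 0.005 0.004] 47.13224903790507 [ 0.1 -0.   0.7] 9.7 [-0.61  0.02  2.03  0.    1.07  0.83]
```

View pics/after.png

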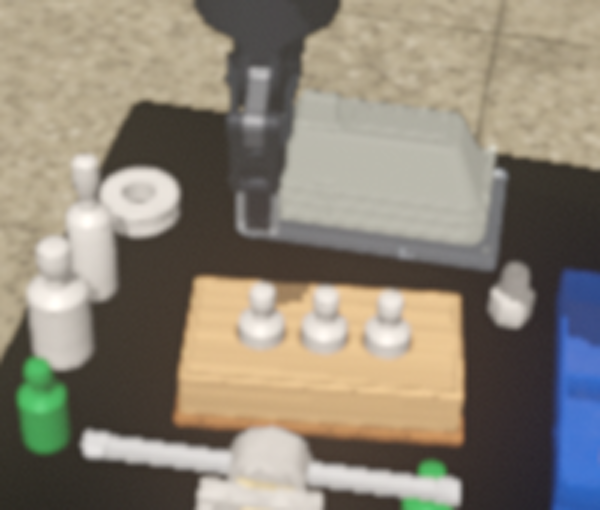

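All three knobs read the same height, about 70 mm mean and 76 mm maximum, and stand in a row in the view. The weight is home and released. Next I go over the tab.

play_rows --pt "-6 40 -5 0.05 0.5" --pt "-13 85 -5 0.109 0.5" --pt "-19 130 0 0.109 0.5" --pt "-23.6 155 5 0.109 0.5" --pt "-23.6 164.4 5 0.109 0.5" --pt "-23.6 164.4 5 0.109 0.5" --pt "-23.6 164.4 5 0.109 0.5" --pt "-23.6 164.4 5 0.109 0.5"

```text
clock: 10.5
ee_pos: [471.3, -371.8, 160.0]
eef_rot: [1.0, 0.013, -0.0, -0.0]
force: [0.4, 0.4, 0.2]
finger_gap: 42.7
```

play_rows --pt "0 1.5 20 0 0.5" --pt "0 1.5 38 0 0.5" --pt "0 1.5 47 0 0.5" --pt "0 1.5 52 0 0.5" --pt "0 1.5 52 0 0.3" --pt "0 1.5 52 0 0.3" --pt "0 1.5 52 0 0.0" --pt "0 1.5 52 0 0.0" --pt "0 1.5 52 0 0.0" --pt "0 1.5 52 0 0.0" --pt "0 1.5 52 0 0.0" --force 20

```text
clock: 11.6
ee_pos: [471.6, -375.1, 108.8]
eef_rot: [1.0, 0.012, 0.001, 0.0]
force: [-0.0, 0.9, 5.6]
finger_gap: 9.3
```

```bash
python3 - <<'E'
from h import *
s=get_state(); print(s['ee_pos'].round(1),s['finger_gap'],s['force'].round(1),s['ft_torque'].round(2))
im,d=snap('side'); a=cv2.resize(im[110:230,280:440,::-1],None,fx=4,fy=4,interpolation=cv2.INTER_CUBIC); cv2.imwrite('pics/tab.png',a)
E
```

```text
[ 471.6 -375.1  108.8] 9.275388763434227 [-0.   0.9  5.6] [ 0.29 -0.03  0.01]
```

View pics/tab.png

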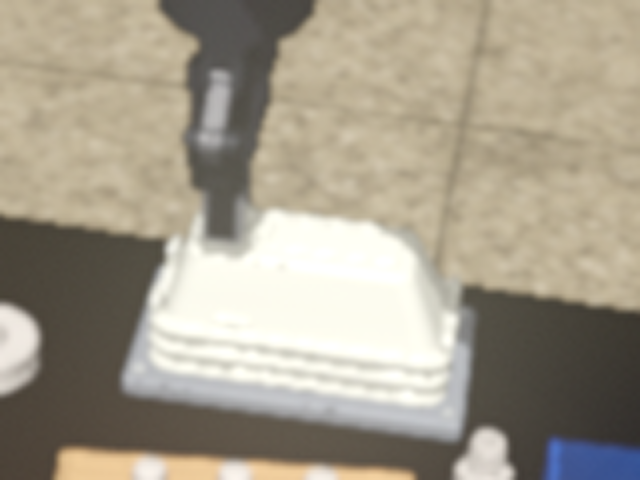

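The grip is on the tab: jaw at (222,225) in the crop, gap 9.3 mm, tips above the panel. Now I lift along the arc about the heel with a light grip.

play_rows --pt "-0.5 0 -1 0 0" --pt "-1 0 -2 0 0" --pt "-1.5 0 -3 0 0" --pt "-2 0 -4.2 0 0" --pt "-2.6 0 -5.4 0 0" --pt "-3.2 0 -6.5 0 0" --pt "-3.8 0 -7.6 0 0" --pt "-4.5 0 -8.8 0 0" --pt "-5 0 -10 0 0" --pt "-5 0 -10 0 0" --force 20

```text
clock: 12.65
ee_pos: [466.1, -375.6, 119.2]
eef_rot: [1.0, 0.013, -0.0, 0.001]
force: [1.0, 0.2, 0.3]
finger_gap: 9.2
```

```bash
cat >> h.py <<'E'
def cover(c,d,lo=60,hi=200):
    "panel plane fit in region near TCP: returns tilt(deg, tab end up +), tab top"
    s=get_state(); p=s['ee_pos']; P,u,v=cloud(c,d)
    m=(P[:,0]>p[0]-105)&(P[:,0]<p[0]-22)&(abs(P[:,1]-p[1]+10)<16)&(P[:,2]<p[2]+10)&(P[:,2]>p[2]-75)
    Q=P[m]; A=np.c_[Q[:,:2]-p[:2],np.ones(len(Q))]; w=np.ones(len(Q),bool)
    for _ in range(6):
        k=np.linalg.lstsq(A[w],Q[w,2],rcond=None)[0]; r=Q[:,2]-A@k; w=abs(r)<max(1.5,2*np.median(abs(r[w])))
    return dict(tilt_x=np.degrees(np.arctan(k[0])).round(1),tilt_y=np.degrees(np.arctan(k[1])).round(1),z_at_tcp=k[2].round(1),n=int(w.sum()),tcp=p.round(1))
E
python3 - <<'E'
from h import *
s=get_state(); print(s['ee_pos'].round(1),s['finger_gap'],s['force'].round(1),s['ft_torque'].round(2))
for c in('side','top'):
    im,d=snap(c); print(c,cover(c,d))
    P,u,v=cloud(c,d); m=(P[:,0]>320)&(P[:,0]<365)&(P[:,1]>-440)&(P[:,1]<-330)&(P[:,2]>8)&(P[:,2]<15); print('stand',P[m].min(0).round(1),P[m].max(0).round(1))
E
```

```text
[ 466.1 -375.6  119.2] 9.235435338890188 [1.  0.2 0.3] [ 0.11 -0.22 -0.02]
side {'tilt_x': np.float64(1.0), 'tilt_y': np.float64(-1.1), 'z_at_tcp': np.float64(89.8), 'n': 276, 'tcp': array([ 466.1, -375.7,  119.1])}
stand [ 338.7 -432.7    8.4] [ 364.7 -333.8   14.8]
top {'tilt_x': np.float64(2.7), 'tilt_y': np.float64(0.7), 'z_at_tcp': np.float64(92.4), 'n': 264, 'tcp': array([ 466.2, -375.7,  119. ])}
stand [ 338.1 -436.4    8.1] [ 364.9 -337.9   14.9]
```

```bash
cat >> h.py <<'E'
def prof(c,d,yc,xs=range(350,500,15),zlo=20,zhi=260):
    P,u,v=cloud(c,d); o=[]
    for x in xs:
        m=(abs(P[:,0]-x)<6)&(abs(P[:,1]-yc)<14)&(P[:,2]>zlo)&(P[:,2]<zhi)
        o.append((x,int(m.sum()),float(np.median(P[m,2]).round(1)) if m.any() else None))
    return o
E
python3 - <<'E'
from h import *
im,d=snap('top'); print(prof('top',d,-386)); 
z=np.load('top.npz'); print(prof('top',z['d'],-386))
im,d2=snap('side'); print(prof('side',d2,-382)); 
z=np.load('side.npz'); print(prof('side',z['d'],-382))
a=cv2.resize(im[110:230,280:440,::-1],None,fx=4,fy=4,interpolation=cv2.INTER_CUBIC); cv2.imwrite('pics/lift1.png',a)
E
```

```text
[(350, 79, 48.9), (365, 103, 76.6), (380, 91, 88.7), (395, 87, 89.3), (410, 64, 89.1), (425, 9, 88.9), (440, 0, None), (455, 0, None), (470, 0, None), (485, 0, None)]
[(350, 47, 38.1), (365, 98, 56.6), (380, 90, 77.6), (395, 85, 79.2), (410, 82, 79.5), (425, 85, 79.4), (440, 80, 79.0), (455, 85, 78.2), (470, 65, 78.5), (485, 51, 78.1)]
[(350, 33, 49.9), (365, 53, 76.6), (380, 49, 88.5), (395, 55, 88.9), (410, 51, 88.6), (425, 68, 89.5), (440, 48, 88.6), (455, 83, 109.8), (470, 1, 89.5), (485, 22, 88.0)]
[(350, 15, 38.5), (365, 50, 55.5), (380, 49, 77.7), (395, 49, 79.3), (410, 51, 79.5), (425, 51, 79.1), (440, 49, 78.9), (455, 58, 79.1), (470, 52, 91.7), (485, 27, 79.4)]
```

View pics/lift1.png

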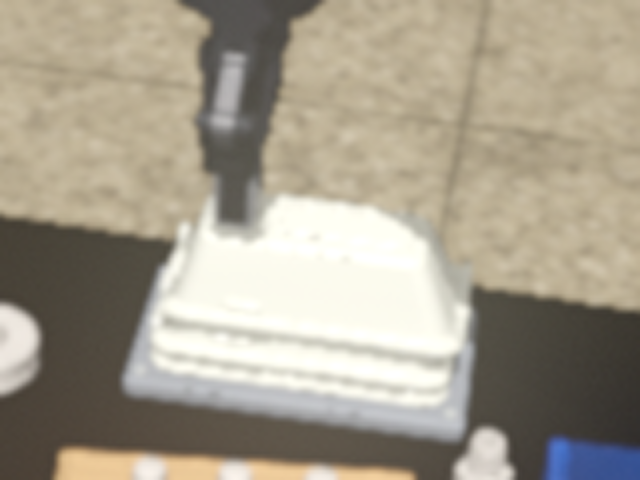

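The side crop and the depth profile show the cover came up level by about 9.5 mm instead of tilting: my -x drift freed the heel catch. I'll set it back exactly and look again.

play_rows --pt "1 0 2 0 0" --pt "2 0 4 0 0" --pt "3 0 6 0 0" --pt "4 0 8 0 0" --pt "5 0 9.5 0 0" --pt "5 0 10 0 0" --pt "5 0 10.5 0 0" --pt "5 0 11 0 0" --pt "5 0 11 0 0"

```text
clock: 13.75
ee_pos: [470.3, -374.8, 108.7]
eef_rot: [1.0, 0.013, -0.002, -0.001]
force: [-6.0, 5.4, 13.9]
finger_gap: 9.3
```

```bash
python3 - <<'E'
from h import *
s=get_state(); print(s['ee_pos'].round(1),s['finger_gap'],s['force'].round(1),s['ft_torque'].round(2))
im,d=snap('top'); print(prof('top',d,-386)); 
im,d2=snap('side'); print(prof('side',d2,-382)); 
E
```

```text
[ 470.3 -374.8  108.7] 9.296098178485824 [-6.   5.4 13.9] [ 0.83  1.15 -0.03]
[(350, 47, 38.5), (365, 100, 59.1), (380, 90, 78.7), (395, 83, 79.8), (410, 80, 79.7), (425, 28, 79.0), (440, 0, None), (455, 0, None), (470, 0, None), (485, 0, None)]
[(350, 19, 38.3), (365, 51, 59.1), (380, 49, 78.4), (395, 55, 79.0), (410, 52, 79.2), (425, 52, 79.3), (440, 72, 79.8), (455, 109, 100.5), (470, 1, 77.5), (485, 18, 77.1)]
```

play_rows --pt "0 0 0 0 0.35" --pt "0 0 0 0 0.35" --pt "0 0 0 0 0.35" --pt "4 0 -2 0 0.35" --pt "10 0 -5 0 0.35" --pt "10 0 -5 0 0.35" --pt "10 0 -5 0 0.35"

```text
clock: 14.55
ee_pos: [481.5, -374.7, 112.0]
eef_rot: [1.0, 0.013, 0.0, 0.0]
force: [-0.3, -0.2, -0.7]
finger_gap: 29.8
```

```bash
python3 - <<'E'
from h import *
s=get_state(); print(s['ee_pos'].round(1),s['finger_gap'],s['force'].round(1),s['ft_torque'].round(2))
im,d=snap('top'); print(prof('top',d,-386)); 
im,d2=snap('side'); print(prof('side',d2,-382)); 
P,u,v=cloud('side',d2); Q=P[(P[:,0]>325)&(P[:,0]<520)&(P[:,1]>-450)&(P[:,1]<-340)&(P[:,2]>8)&(P[:,2]<15)]; print('stand',Q.min(0).round(1),Q.max(0).round(1))
E
```

```text
[ 481.5 -374.7  112. ] 29.76928913881795 [-0.3 -0.2 -0.7] [-0.02  0.04 -0.  ]
[(350, 45, 38.4), (365, 102, 59.1), (380, 88, 78.4), (395, 84, 79.3), (410, 80, 79.2), (425, 81, 79.7), (440, 31, 79.3), (455, 0, None), (470, 0, None), (485, 0, None)]
[(350, 17, 38.5), (365, 53, 58.8), (380, 53, 77.9), (395, 50, 79.3), (410, 49, 79.0), (425, 51, 79.3), (440, 67, 79.6), (455, 58, 78.4), (470, 85, 111.6), (485, 2, 136.2)]
stand [ 338.7 -434.     8.1] [ 516. -340.   15.]
```

play_rows --pt "0 -1 -0.5 0 0.35" --pt "0 -1 -0.5 0 0" --pt "0 -1 -0.5 0 0" --pt "0 -1 -0.5 0 0" --pt "0 -1 -0.5 0 0" --pt "0.5 -1 -1.5 0 0" --pt "0.5 -1 -2.5 0 0" --pt "0.5 -1 -3.5 0 0" --pt "0.5 -1 -4.5 0 0" --pt "0.5 -1 -5.5 0 0" --pt "0.5 -1 -6.5 0 0" --pt "0.3 -1 -7.5 0 0" --pt "0 -1 -8.5 0 0" --pt "0 -1 -8.5 0 0" --force 20

```text
clock: 16.05
ee_pos: [480.9, -373.6, 121.3]
eef_rot: [1.0, 0.012, -0.0, -0.0]
force: [-4.4, -0.4, -2.1]
finger_gap: 9.2
```

```bash
python3 - <<'E'
from h import *
s=get_state(); print(s['ee_pos'].round(1),s['finger_gap'],s['force'].round(1),s['ft_torque'].round(2))
im,d=snap('top'); print(prof('top',d,-386)); 
im,d2=snap('side'); print(prof('side',d2,-382)); 
P,u,v=cloud('side',d2); Q=P[(P[:,0]>325)&(P[:,0]<520)&(P[:,1]>-450)&(P[:,1]<-340)&(P[:,2]>8)&(P[:,2]<15)]; print('stand',Q.min(0).round(1),Q.max(0).round(1))
E
```

```text
[ 480.9 -373.6  121.3] 9.174939766147588 [-4.4 -0.4 -2.1] [ 0.08  0.58 -0.03]
[(350, 47, 39.2), (365, 104, 58.4), (380, 90, 82.6), (395, 92, 84.4), (410, 84, 84.8), (425, 79, 85.5), (440, 29, 85.9), (455, 0, None), (470, 0, None), (485, 0, None)]
[(350, 12, 40.5), (365, 50, 58.0), (380, 53, 82.0), (395, 50, 83.8), (410, 51, 84.7), (425, 51, 85.6), (440, 60, 86.3), (455, 53, 86.3), (470, 66, 149.3), (485, 4, 86.0)]
stand [ 338.4 -433.7    8.2] [ 516.2 -340.    15. ]
```

It is tilting now (about 2.8°) with the heel still seated. Continuing along the arc, keeping slight +x tension.

play_rows --pt "-0.4 0 -1 0 0" --pt "-0.8 0 -2 0 0" --pt "-1.2 0 -3 0 0" --pt "-1.6 0 -4 0 0" --pt "-2.1 0 -5 0 0" --pt "-2.6 0 -6 0 0" --pt "-3.1 0 -7 0 0" --pt "-3.6 0 -8 0 0" --pt "-4.2 0 -9 0 0" --pt "-4.8 0 -10 0 0" --pt "-4.8 0 -10 0 0"

```text
clock: 17.25
ee_pos: [476.4, -373.9, 130.7]
eef_rot: [1.0, 0.012, 0.0, 0.0]
force: [0.5, 0.5, -2.0]
finger_gap: 9.1
```

```bash
python3 - <<'E'
from h import *
s=get_state(); print(s['ee_pos'].round(1),s['finger_gap'],s['force'].round(1),s['ft_torque'].round(2))
im,d=snap('top'); print(prof('top',d,-386)); 
im,d2=snap('side'); print(prof('side',d2,-382)); 
P,u,v=cloud('side',d2); Q=P[(P[:,0]>325)&(P[:,0]<520)&(P[:,1]>-450)&(P[:,1]<-340)&(P[:,2]>8)&(P[:,2]<15)]; print('stand',Q.min(0).round(1),Q.max(0).round(1))
E
```

```text
[ 476.4 -373.9  130.7] 9.10906635811233 [ 0.5  0.5 -2. ] [ 0.06 -0.21 -0.03]
[(350, 45, 27.0), (365, 108, 56.8), (380, 90, 83.1), (395, 88, 86.1), (410, 87, 88.5), (425, 66, 90.5), (440, 15, 91.7), (455, 0, None), (470, 0, None), (485, 0, None)]
[(350, 12, 27.5), (365, 50, 55.7), (380, 52, 83.1), (395, 52, 86.4), (410, 48, 88.4), (425, 51, 90.3), (440, 60, 92.7), (455, 88, 107.5), (470, 33, 124.2), (485, 8, 94.7)]
stand [ 338.4 -431.6    8.2] [ 516.3 -340.    15. ]
```

play_rows --pt "-0.5 0 -1 0 0" --pt "-1 0 -2 0 0" --pt "-1.5 0 -3 0 0" --pt "-2 0 -4 0 0" --pt "-2.5 0 -5 0 0" --pt "-2.5 0 -5 0 0" --pt "-2.5 0 -5 0 0"

```text
clock: 18.05
ee_pos: [473.5, -373.6, 135.0]
eef_rot: [1.0, 0.012, -0.0, -0.0]
force: [-0.6, -0.1, -4.2]
finger_gap: 8.9
```

```bash
python3 - <<'E'
from h import *
s=get_state(); print(s['ee_pos'].round(1),s['finger_gap'],s['force'].round(1),s['ft_torque'].round(2))
im,d=snap('top'); print(prof('top',d,-386)); 
im,d2=snap('side'); print(prof('side',d2,-382)); 
a=cv2.resize(im[100:220,280:440,::-1],None,fx=4,fy=4,interpolation=cv2.INTER_CUBIC)
a=cv2.resize(snap('side')[0][100:220,280:440,::-1],None,fx=4,fy=4,interpolation=cv2.INTER_CUBIC);cv2.imwrite('pics/lift2.png',a)
E
```

```text
[ 473.5 -373.6  135. ] 8.946763291269756 [-0.6 -0.1 -4.2] [ 0.08 -0.08  0.  ]
[(350, 43, 26.4), (365, 113, 58.6), (380, 89, 84.3), (395, 88, 87.8), (410, 89, 90.5), (425, 58, 92.7), (440, 5, 92.1), (455, 0, None), (470, 0, None), (485, 0, None)]
[(350, 13, 27.1), (365, 51, 57.0), (380, 49, 83.8), (395, 52, 87.0), (410, 52, 90.3), (425, 52, 92.7), (440, 59, 96.0), (455, 91, 120.1), (470, 6, 103.4), (485, 8, 94.5)]
```

View pics/lift2.png

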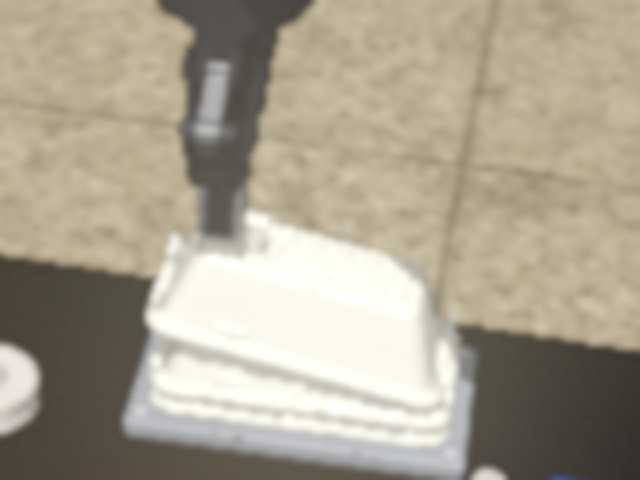

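The cover is tilted about 11° with its heel still in the stack: flange gap at the left, (150,330), closed at the right, (440,400). The tab is up about 22 mm, so step 2 should be met. I'll lock the grip and lift off.

play_rows --pt "0 0 0 0 0" --pt "0 0 0 0 0" --pt "0 0 0 0 0" --pt "-0.5 0 -1.5 0 0" --pt "-1 0 -3 0 0" --pt "-1.5 0 -4.5 0 0" --pt "-2 0 -6 0 0" --pt "-2.5 0 -8 0 0" --pt "-3 0 -10 0 0" --pt "-3 0 -10 0 0" --force 70

```text
clock: 19.2
ee_pos: [470.5, -373.6, 145.1]
eef_rot: [1.0, 0.012, -0.0, -0.0]
force: [-3.0, -0.4, -10.8]
finger_gap: 7.8
```

```bash
python3 - <<'E'
from h import *
s=get_state(); print(s['ee_pos'].round(1),s['finger_gap'],s['force'].round(1),s['ft_torque'].round(2))
im,d=snap('top'); print(prof('top',d,-386)); 
im,d2=snap('side'); print(prof('side',d2,-382)); 
P,u,v=cloud('side',d2); Q=P[(P[:,0]>325)&(P[:,0]<520)&(P[:,1]>-450)&(P[:,1]<-340)&(P[:,2]>8)&(P[:,2]<15)]; print('stand',Q.min(0).round(1),Q.max(0).round(1))
E
```

```text
[ 470.5 -373.6  145.1] 7.815925367979773 [ -3.   -0.4 -10.8] [ 0.05  0.05 -0.07]
[(350, 6, 25.7), (365, 107, 39.4), (380, 91, 84.3), (395, 90, 89.6), (410, 90, 93.6), (425, 45, 96.9), (440, 1, 101.0), (455, 0, None), (470, 0, None), (485, 0, None)]
[(350, 0, None), (365, 36, 40.2), (380, 51, 84.0), (395, 51, 89.4), (410, 50, 93.6), (425, 50, 98.0), (440, 51, 101.9), (455, 113, 149.6), (470, 3, 111.2), (485, 18, 108.3)]
stand [ 344.4 -433.6    8.4] [ 519.9 -340.    15. ]
```

The heel is still being dragged +x (10.8 N down, stand shifted by about 4 mm). I'll ease down and move -x to free it.

play_rows --pt "-1 0 1 0 0" --pt "-2 0 2 0 0" --pt "-3 0 3 0 0" --pt "-4 0 3 0 0" --pt "-5 0 3 0 0" --pt "-6 0 3 0 0" --pt "-7 0 3 0 0" --pt "-7 0 3 0 0"

```text
clock: 20.1
ee_pos: [467.9, -375.4, 146.7]
eef_rot: [1.0, 0.012, 0.006, 0.003]
force: [7.7, 3.6, 1.5]
finger_gap: 7.6
```

```bash
python3 - <<'E'
from h import *
s=get_state(); print(s['ee_pos'].round(1),s['finger_gap'],s['force'].round(1),s['ft_torque'].round(2))
im,d=snap('top'); print(prof('top',d,-386)); 
im,d2=snap('side','now'); print(prof('side',d2,-382)); 
for c,dd in(('side',d2),('top',d)):
    P,u,v=cloud(c,dd); Q=P[(P[:,0]>325)&(P[:,0]<530)&(P[:,1]>-450)&(P[:,1]<-340)&(P[:,2]>8)&(P[:,2]<15)].astype(np.float32); print('stand',Q.min(0).round(1),Q.max(0).round(1))
cv2.imwrite('pics/lift3.png',cv2.resize(im[100:220,280:440,::-1],None,fx=4,fy=4,interpolation=cv2.INTER_CUBIC))
E
```

```text
[ 467.9 -375.4  146.7] 7.554506983789605 [7.7 3.6 1.5] [ 0.68 -1.79 -0.06]
[(350, 0, None), (365, 114, 40.9), (380, 90, 85.1), (395, 86, 90.4), (410, 79, 94.6), (425, 19, 98.0), (440, 0, None), (455, 0, None), (470, 0, None), (485, 0, None)]
[(350, 0, None), (365, 40, 44.7), (380, 53, 84.7), (395, 52, 90.1), (410, 50, 94.5), (425, 54, 99.2), (440, 49, 103.4), (455, 115, 130.9), (470, 11, 115.2), (485, 24, 107.4)]
stand [ 344.4 -432.7    8.7] [ 522.1 -340.    15. ]
stand [ 343.8 -436.3    8.3] [ 459.4 -340.    15. ]
```

View pics/lift3.png

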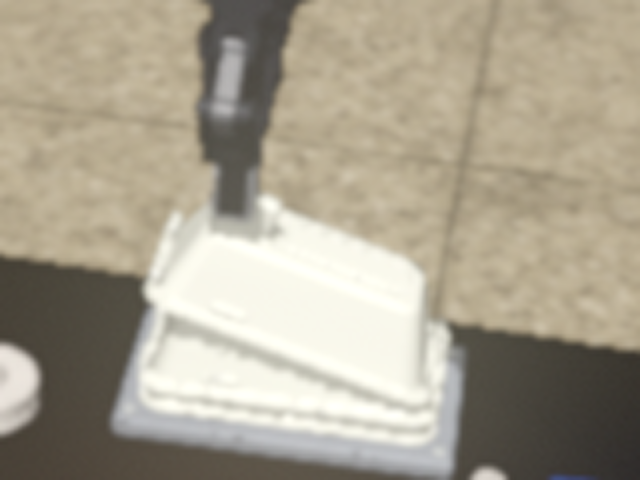

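Stack sits upright; cover tilted about 16° about its heel at crop (435,395). I return x to neutral, grip harder to hold the tilt, and lift in small steps while watching force.

play_rows --pt "2 0 -2 0 0" --pt "3.5 0 -4 0 0" --pt "3.5 0 -4 0 0" --pt "3.5 0 -4 0 0" --pt "3.5 0 -5.5 0 0" --pt "3.5 0 -7 0 0" --pt "3.5 0 -7 0 0" --force 110

```text
clock: 20.9
ee_pos: [467.2, -374.2, 149.5]
eef_rot: [1.0, 0.012, -0.0, 0.0]
force: [0.6, -0.3, -0.8]
finger_gap: 6.1
```

```bash
cat >> h.py <<'E'
def report():
    s=get_state(); print(s['clock'],s['ee_pos'].round(1),s['finger_gap'].round(1),s['force'].round(1),s['ft_torque'].round(2))
    im,d=snap('top'); im2,d2=snap('side')
    for c,dd,y in(('top',d,-386),('side',d2,-382)):
        print(c,[(a,z) for a,n,z in prof(c,dd,y,range(350,460,15)) if n>8])
        P,u,v=cloud(c,dd); Q=P[(P[:,0]>325)&(P[:,0]<530)&(P[:,1]>-450)&(P[:,1]<-340)&(P[:,2]>8)&(P[:,2]<15)]
        Q1=Q[(Q[:,1]>-355)&(Q[:,1]<-342)]; print(' stand x',np.percentile(Q1[:,0],[1,99]).round(1),'ymin',Q[:,1].min().round(1),'z',np.polyfit(Q1[:,0],Q1[:,2],1).round(3))
    return im,d,im2,d2
E
python3 -c "
from h import *
report()"
```

```text
Traceback (most recent call last):
  File "h.py", line 36, in report
    s=get_state(); print(s['clock'],s['ee_pos'].round(1),s['finger_gap'].round(1),s['force'].round(1),s['ft_torque'].round(2))
                                                         ^^^^^^^^^^^^^^^^^^^^^
AttributeError: 'float' object has no attribute 'round'
```

```bash
sed -i "s/s\['finger_gap'\].round(1)/round(float(s['finger_gap']),1)/" h.py; python3 -c "
from h import *
report()"
```

```text
20.9 [ 467.2 -374.2  149.5] 6.1 [ 0.6 -0.3 -0.8] [-0.01 -0.05  0.04]
top [(350, 46.6), (365, 77.1), (380, 95.6), (395, 99.1), (410, 102.5), (425, 105.3)]
 stand x [344.  420.9] ymin -436.4 z [-1.7000e-02  1.8484e+01]
side [(365, 78.3), (380, 95.7), (395, 98.9), (410, 102.0), (425, 106.0), (440, 108.3), (455, 169.9)]
 stand x [346.4 518.3] ymin -432.8 z [1.0000e-03 1.2304e+01]
```

The cover is now free: force about 1 N, panel up 20 mm at the heel end, tilt about 12°. Lifting straight up.

play_rows --pt "0 0 -3 0 0" --pt "0 0 -6 0 0" --pt "0 0 -9 0 0" --pt "0 0 -12 0 0" --pt "0 0 -16 0 0" --pt "0 0 -20 0 0" --pt "0 0 -25 0 0" --pt "0 0 -30 0 0" --pt "0 0 -36 0 0" --pt "0 0 -42 0 0" --pt "0 0 -50 0 0" --pt "0 0 -58 0 0" --pt "0 0 -66 0 0" --pt "0 0 -74 0 0" --pt "0 0 -82 0 0" --pt "0 0 -90 0 0" --pt "0 0 -95 0 0" --pt "0 0 -97 0 0" --pt "0 0 -97 0 0"

```text
clock: 22.9
ee_pos: [467.3, -374.0, 246.6]
eef_rot: [1.0, 0.012, 0.0, 0.0]
force: [-0.2, 0.1, 0.4]
finger_gap: 6.0
```

```bash
python3 -c "
from h import *
a,d,b,d2=report()
cv2.imwrite('pics/up.png',cv2.resize(b[20:300,230:450,::-1],None,fx=2.1,fy=2.1,interpolation=cv2.INTER_CUBIC))"
```

```text
22.9 [ 467.3 -374.   246.6] 6.0 [-0.2  0.1  0.4] [ 0.   -0.05 -0.06]
top [(350, 144.6), (365, 166.8), (380, 192.7), (395, 196.4), (410, 199.1), (425, 202.7)]
 stand x [344.  435.8] ymin -436.6 z [2.000e-03 1.133e+01]
side [(365, 153.4), (380, 67.6), (395, 193.2), (410, 196.9), (425, 134.6), (440, 136.2), (455, 209.2)]
 stand x [346.4 517.5] ymin -434.1 z [2.0000e-03 1.2021e+01]
```

View pics/up.png

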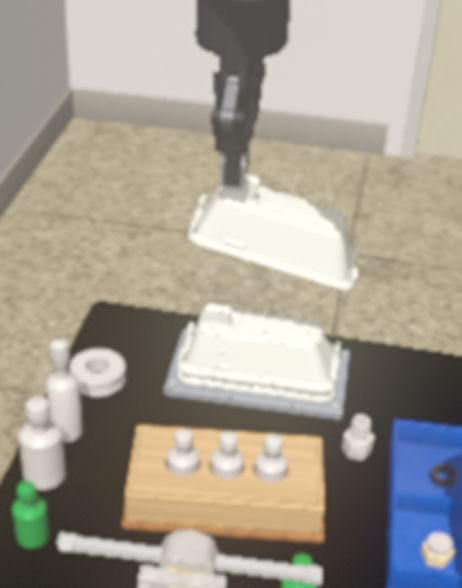

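Viewed: the cover hangs from the jaws at crop (275,240), heel low, and the stack with two covers at (260,360) is standing. Tilt is about 12°, just over the 0.2 rad limit. I'll measure the heel edge so I can level the cover by touching its heel lightly on the block face.

```bash
cat >> h.py <<'E'
def covpose():
    "held cover: fit panel plane + heel edge using clouds below the TCP"
    s=get_state(); p=s['ee_pos']; yaw=2*np.arctan2(s['eef_rot'][1],s['eef_rot'][0]); ex=np.array([np.cos(yaw),np.sin(yaw)]); ey=np.array([-ex[1],ex[0]])
    print('tcp',p.round(1),'yaw',round(yaw,3),'force',s['force'].round(1),'gap',round(float(s['finger_gap']),1),s['clock'])
    for c in('top','side'):
        im,d=snap(c); P,u,v=cloud(c,d); X=(P[:,:2]-p[:2])@ex; Y=(P[:,:2]-p[:2])@ey; Z=P[:,2]-p[2]
        m=(X>-150)&(X<35)&(abs(Y+10)<50)&(Z>-115)&(Z<-20)&(Z>-60+.35*X)
        b=[(xx,np.median(Z[m&(abs(X-xx)<4)&(abs(Y+11)<14)]).round(1) if (m&(abs(X-xx)<4)&(abs(Y+11)<14)).sum()>5 else None) for xx in range(-140,-20,10)]
        pm=m&(X>-92)&(X<-25)&(abs(Y+11)<15); k=np.polyfit(X[pm],Z[pm],1); r=Z[pm]-np.polyval(k,X[pm]); g=abs(r)<3; k=np.polyfit(X[pm][g],Z[pm][g],1)
        ky=np.polyfit(Y[pm][g],Z[pm][g]-np.polyval(k,X[pm][g]),1)
        e=np.percentile(X[m],1); h=m&(X<e+4)
        print(c,'tilt deg',np.degrees(np.arctan(k[0])).round(1),'panel z at tcp',k[1].round(1),'roll',np.degrees(np.arctan(ky[0])).round(1),'xmin',e.round(1),'z',Z[h].mean().round(1),'y mean',Y[h].mean().round(1),'y range',np.percentile(Y[m],[1,99]).round(1)); print(b)
    return im
E
python3 -c "
from h import *
covpose()"
```

```text
tcp [ 467.1 -373.8  245.9] yaw 0.025 force [ 0.4 -0.4 -1. ] gap 6.0 23.0
top tilt deg 12.2 panel z at tcp -34.7 roll 1.4 xmin -115.2 z -92.6 y mean -7.6 y range [-38.9  21.1]
[(-140, None), (-130, None), (-120, None), (-110, np.float64(-91.9)), (-100, np.float64(-62.7)), (-90, np.float64(-54.2)), (-80, np.float64(-52.1)), (-70, np.float64(-49.8)), (-60, np.float64(-47.8)), (-50, np.float64(-45.5)), (-40, np.float64(-44.0)), (-30, None)]
side tilt deg 12.4 panel z at tcp -34.4 roll 0.8 xmin -113.4 z -93.8 y mean -5.1 y range [-28.9  23.5]
[(-140, None), (-130, None), (-120, None), (-110, np.float64(-92.8)), (-100, np.float64(-60.4)), (-90, np.float64(-54.7)), (-80, np.float64(-51.9)), (-70, np.float64(-49.6)), (-60, np.float64(-47.6)), (-50, np.float64(-45.2)), (-40, np.float64(-43.0)), (-30, np.float64(-40.8))]
```

play_rows --pt "0.5 -8 0 0 0" --pt "1.5 -24 0 -0.02 0" --pt "2.5 -42 0 -0.04 0" --pt "3.5 -62 0 -0.06 0" --pt "4.5 -82 0 -0.08 0" --pt "5.5 -102 0 -0.1 0" --pt "7 -122 0 -0.109 0" --pt "8 -142 5 -0.109 0" --pt "9 -160 15 -0.109 0" --pt "10 -172 28 -0.109 0" --pt "10 -177 42 -0.109 0" --pt "10 -177 55 -0.109 0" --pt "10 -177 66 -0.109 0" --pt "10 -177 75 -0.109 0" --pt "10 -177 80 -0.109 0" --pt "10 -177 80 -0.109 0" --pt "10 -177 80 -0.109 0"

```text
clock: 24.8
ee_pos: [473.1, -197.2, 166.6]
eef_rot: [0.998, 0.067, 0.0, 0.0]
force: [-0.2, 0.2, -1.2]
finger_gap: 5.6
```

```bash
python3 -c "
from h import *
im=covpose()
cv2.imwrite('pics/over.png',cv2.resize(im[130:300,230:450,::-1],None,fx=2.8,fy=2.8,interpolation=cv2.INTER_CUBIC))"
```

```text
tcp [ 473.1 -197.2  166.6] yaw 0.133 force [-0.2  0.2 -1.2] gap 5.6 24.8
top tilt deg 12.4 panel z at tcp -34.3 roll 1.2 xmin -113.5 z -92.5 y mean -10.1 y range [-39.9  20.4]
[(-140, None), (-130, None), (-120, None), (-110, np.float64(-93.6)), (-100, np.float64(-63.2)), (-90, np.float64(-53.9)), (-80, np.float64(-52.0)), (-70, np.float64(-50.0)), (-60, np.float64(-47.2)), (-50, np.float64(-45.4)), (-40, np.float64(-42.9)), (-30, np.float64(-40.6))]
side tilt deg 12.6 panel z at tcp -34.2 roll 2.0 xmin -112.9 z -93.7 y mean -4.5 y range [-29.9  22.7]
[(-140, None), (-130, None), (-120, None), (-110, np.float64(-96.2)), (-100, np.float64(-59.4)), (-90, np.float64(-54.6)), (-80, np.float64(-51.8)), (-70, np.float64(-49.6)), (-60, np.float64(-47.8)), (-50, np.float64(-45.3)), (-40, np.float64(-42.8)), (-30, np.float64(-40.8))]
```

View pics/over.png

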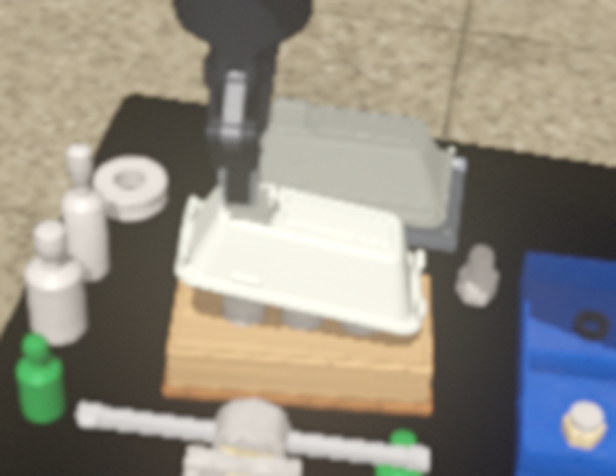

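The side view shows the cover above the block, the weights under it, heel low at (415,320). I'll lower the heel onto the block face with a light grip so the cover swings towards level.

play_rows --pt "0 0 10 0 0" --pt "0 0 20 0 0" --pt "0 0 26 0 0" --pt "0 0 29 0 0" --pt "0.5 0 31 0 0" --pt "1.5 0 32.5 0 0" --pt "2.5 0 34 0 0" --pt "3.4 0 35.5 0 0" --pt "4.3 0 37 0 0" --pt "5.2 0 38.5 0 0" --pt "6 0 40 0 0" --pt "6 0 40 0 0" --force 25

```text
clock: 26.1
ee_pos: [478.8, -195.7, 126.3]
eef_rot: [0.998, 0.067, -0.0, -0.0]
force: [1.7, 1.0, 3.6]
finger_gap: 6.2
```

```bash
python3 -c "
from h import *
im=covpose()"
```

```text
tcp [ 478.8 -195.7  126.3] yaw 0.133 force [1.7 1.  3.6] gap 6.2 26.1
top tilt deg 3.6 panel z at tcp -34.5 roll -0.9 xmin -129.7 z -87.8 y mean -9.7 y range [-53.2  30.8]
[(-140, None), (-130, np.float64(-86.9)), (-120, np.float64(-79.9)), (-110, np.float64(-55.3)), (-100, np.float64(-42.2)), (-90, np.float64(-40.1)), (-80, np.float64(-39.8)), (-70, np.float64(-38.4)), (-60, np.float64(-37.7)), (-50, np.float64(-37.1)), (-40, np.float64(-36.7)), (-30, np.float64(-36.9))]
side tilt deg 3.6 panel z at tcp -34.5 roll -0.5 xmin -127.8 z -85.8 y mean 5.8 y range [-33.8  34.1]
[(-140, None), (-130, np.float64(-87.5)), (-120, np.float64(-82.3)), (-110, np.float64(-55.0)), (-100, np.float64(-42.2)), (-90, np.float64(-40.3)), (-80, np.float64(-39.6)), (-70, np.float64(-39.0)), (-60, np.float64(-38.2)), (-50, np.float64(-37.5)), (-40, np.float64(-36.8)), (-30, np.float64(-37.1))]
```

play_rows --pt "0 0 0 0 0" --pt "0 0 0 0 0" --pt "0 0 0 0 0" --pt "0 0 -3 0 0" --pt "0 0 -7 0 0" --pt "0 0 -12 0 0" --pt "0 0 -18 0 0" --pt "0 0 -25 0 0" --pt "0 0 -33 0 0" --pt "0 0 -41 0 0" --pt "0 0 -49 0 0" --pt "0 0 -56 0 0" --pt "0 0 -61 0 0" --pt "0 0 -63 0 0" --pt "0 0 -63 0 0" --pt "0 0 -63 0 0" --pt "0 0 -63 0 0" --pt "0 0 -63 0 0" --force 90

```text
clock: 28.0
ee_pos: [478.6, -195.9, 188.9]
eef_rot: [0.998, 0.067, -0.0, -0.0]
force: [0.1, -0.0, -1.3]
finger_gap: 5.4
```

```bash
python3 -c "
from h import *
im=covpose()
cv2.imwrite('pics/final.png',cv2.resize(im[90:300,230:450,::-1],None,fx=2.6,fy=2.6,interpolation=cv2.INTER_CUBIC))
_,d2=snap('side'); P,u,v=cloud('side',d2)
for x0,y0 in((397,-214),(434,-209),(472,-204)):
    m=(np.hypot(P[:,0]-x0,P[:,1]-y0)<18)&(P[:,2]>45)&(P[:,2]<85); Q=P[m]; print('weight',len(Q),Q.mean(0).round(1) if len(Q) else '',Q[:,2].max().round(1) if len(Q) else '')
Q=P[(P[:,0]>325)&(P[:,0]<530)&(P[:,1]>-355)&(P[:,1]<-342)&(P[:,2]>8)&(P[:,2]<15)]; print('stand x',np.percentile(Q[:,0],[1,99]).round(1))
"
```

```text
tcp [ 478.6 -195.9  188.9] yaw 0.134 force [ 0.1 -0.  -1.3] gap 5.4 28.0
top tilt deg 8.3 panel z at tcp -34.4 roll -1.5 xmin -120.0 z -90.2 y mean -12.2 y range [-51.3  21.1]
[(-140, None), (-130, None), (-120, np.float64(-93.2)), (-110, np.float64(-75.0)), (-100, np.float64(-51.3)), (-90, np.float64(-47.5)), (-80, np.float64(-46.0)), (-70, np.float64(-44.7)), (-60, np.float64(-42.8)), (-50, np.float64(-41.8)), (-40, np.float64(-40.4)), (-30, np.float64(-38.8))]
side tilt deg 8.2 panel z at tcp -34.4 roll -1.3 xmin -119.4 z -90.1 y mean -7.4 y range [-34.3  23.6]
[(-140, None), (-130, None), (-120, np.float64(-93.7)), (-110, np.float64(-74.0)), (-100, np.float64(-50.4)), (-90, np.float64(-47.5)), (-80, np.float64(-45.8)), (-70, np.float64(-44.5)), (-60, np.float64(-42.9)), (-50, np.float64(-41.4)), (-40, np.float64(-40.2)), (-30, np.float64(-39.2))]
weight 156 [ 395.8 -211.7   53.6] 72.6
weight 175 [ 433.4 -206.3   55.4] 74.7
weight 181 [ 470.6 -200.4   56.8] 76.4
stand x [345.  367.4]
```

View pics/final.png

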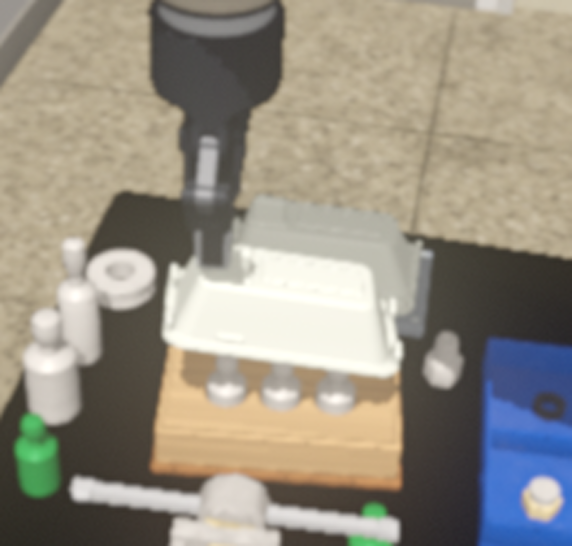

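Cover is over the block, all three weights home underneath, stack standing. Tilt reads 8.2° (0.143 rad) after a small slump on lifting, so I check for creep before handing in.

play_rows --pt "0 0 0 0 0" --pt "0 0 0 0 0" --pt "0 0 0 0 0" --pt "0 0 0 0 0" --pt "0 0 0 0 0" --pt "0 0 0 0 0" --pt "0 0 0 0 0" --pt "0 0 0 0 0" --pt "0 0 0 0 0" --pt "0 0 0 0 0" --pt "0 0 0 0 0" --pt "0 0 0 0 0" --pt "0 0 0 0 0" --pt "0 0 0 0 0" --pt "0 0 0 0 0" --force 90

```text
clock: 29.65
ee_pos: [478.8, -196.0, 189.3]
eef_rot: [0.998, 0.067, 0.0, 0.0]
force: [0.0, 0.8, -0.5]
finger_gap: 5.7
```

```bash
python3 -c "
from h import *
im=covpose()"
```

```text
tcp [ 478.8 -196.   189.3] yaw 0.134 force [ 0.   0.8 -0.5] gap 5.7 29.65
top tilt deg 8.5 panel z at tcp -34.2 roll -1.3 xmin -119.9 z -90.3 y mean -11.9 y range [-51.1  21. ]
[(-140, None), (-130, None), (-120, np.float64(-93.1)), (-110, np.float64(-76.5)), (-100, np.float64(-50.8)), (-90, np.float64(-47.3)), (-80, np.float64(-46.1)), (-70, np.float64(-44.9)), (-60, np.float64(-42.8)), (-50, np.float64(-41.4)), (-40, np.float64(-39.9)), (-30, np.float64(-38.6))]
side tilt deg 8.6 panel z at tcp -34.1 roll -0.8 xmin -119.4 z -89.9 y mean -7.2 y range [-34.2  22.8]
[(-140, None), (-130, None), (-120, np.float64(-93.7)), (-110, np.float64(-75.0)), (-100, np.float64(-50.9)), (-90, np.float64(-47.5)), (-80, np.float64(-46.1)), (-70, np.float64(-44.9)), (-60, np.float64(-42.9)), (-50, np.float64(-41.5)), (-40, np.float64(-39.7)), (-30, np.float64(-39.0))]
```

```bash
python3 -c "
from bench import workorder
print(workorder.job_done())"
```

```text
the job is handed in; nothing more can be done
None
```

The weight is in its bore, and I handed the job in with the top cover held over the block. The job report gives no verdict, so the results below are my own measurements.

**Weight:** I picked it up with the fingers along x, turned it, lowered it into the empty bore and released it. Its knob reads the same height as the two packed weights.

**Cover, first lift:** The first try raised the cover level by about 10 mm instead of tilting it. I set it back down and gripped the tab higher up, nearer its end.

**Cover, second lift:** This time it tilted about its heel to about 11°, with the tab up about 22 mm and the heel still seated in the stack. That meets step 2 by my measurements. During the release the heel dragged briefly, with a downward pull of up to 11 N. That shifted the stack by about 5 mm in x (limit 30 mm), and it stayed upright.

**Levelling:** The cover came off tilted 12°, just over the 0.2 rad limit. I touched its heel on the block face with a light grip, which brought it to about 4°. It sagged back to about 8.5° (0.15 rad) when I lifted it clear, so it is within the limit but not exactly level.

**Last checks:**
- **Height and position:** the middle of the cover is about 127 mm above the block's underside and within about 3 mm of the block's middle.
- **Alignment:** the gripper's yaw matches the block's; I did not measure the cover's own yaw separately, but its heel edge showed no visible skew.
- **Stillness:** the tilt changed by about 0.3° over 1.6 s, so there may be a very slight creep.
- **Surroundings:** the three weights were in place. The bystanders look unmoved in the pictures, but I did not measure them.

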